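# Tip the washed guard plate upright on its drying stand

### The job

Two washed guard plates of the analyser lie sloping on their drying stands. Push the raised edge of the blue plate towards its stand's white fence, so that the plate pivots on its lower edge and is left standing upright, leaning against that fence; do not lift it off the stand. Leave the orange plate lying as it is.

Things in the scene. Friction and masses are not known exactly. Their poses are not given: they have to be found in the camera images.
- shield_blue: Loose blue plastic plate 120 x 100 x 8 mm, about 0.13 kg. Starts sloped 25 deg: lower 100 mm edge on the stand's base 5-12 mm short of the fence, underside on the stand's bar, raised edge 57 mm up, overhanging the stand by 20 mm or more. Origin: middle of lower edge, underside. x: along the plate to the raised edge (up when upright); y: along lower edge; z: out of the striped face that ends at the fence.
- stand_blue: Fixed stand under the blue plate: steel base 6 mm thick (x -33 to 97 mm, 120 mm wide); white fence 120 mm long, 82 mm high, leaning 6 deg away from the plate; 8 mm steel bar parallel to it at x = 82 mm, top 37.5 mm up. Origin: table height, below the middle of the fence's front foot line. x: level, from fence to bar (push towards -x); y: along the fence. Upright, the plate's top edge is 125 mm up.
- shield_amber: Orange plate, loose bystander of the same size and axes, sloped the same way on a second identical fixed stand (its fence and bar lie as the blue stand's do under the blue plate), 0.2 to 0.5 m to the left or right of the blue one. Leave it as it lies.
There are look-alikes about, which are no part of the job. Of the things like the shield_blue, leave any that is yellow; of the rest the smaller one is meant. What is shaped like the stand_blue but purple or yellow is not meant.

How it is judged (in metres and radians):
At the end, for the whole second after the job is handed in: The blue plate rests on its lower edge on its stand, within 16 degrees of upright, parallel to the fence within 11 degrees, its lower edge within 25 mm of the fence and centred within 25 mm on it; the orange plate still lies on its stand, moved less than 15 mm (angle between shield_blue's own x axis and vertical below 0.28 rad and angle between the y axis of shield_blue and the y axis of stand_blue, either way round below 0.2 rad and x of shield_blue in the frame of stand_blue between -0.005 and 0.025 m and y of shield_blue in the frame of stand_blue between -0.025 and 0.025 m and z of shield_blue in the frame of stand_blue below 0.016 m and linear speed of shield_blue below 0.03 m/s and angular speed of shield_blue below 0.2 rad/s and distance of shield_amber from where it was at the start of the episode below 0.015 m and angle between shield_amber's own x axis and vertical above 0.9 rad); the robot touches nothing.
It fails at once if the blue plate's lower edge is lifted more than 25 mm off the stand's base (z of shield_blue in the frame of stand_blue above 0.031 m).
It fails at once if the orange plate is moved by 15 mm or more (distance of shield_amber from where it was at the start of the episode above 0.015 m).
It also fails if it takes over 38 s, if anything falls off the work surface, if the arm or the gripper's body presses on something with over 40 N, if the wrist force passes 120 N, or if a joint passes its speed limit or range.

### The arm

A 6-joint arm with a two-finger parallel gripper is mounted at the origin on the work surface. World frame = base frame: x ahead of the robot, y to its left, z up, the work surface at z = 0. Lengths are in mm, angles in rad, forces in N, time in s.
With the tool pointing down it reaches from about 350 to 925 mm from the base axis. Payload 6.4 kg.
Tool frame: the origin (TCP) lies on the centre line of the jaws, within the pads' length; the fingertips stand 22 mm ahead of it and the grasp point (between the pads) lies 3 mm ahead of it; z points along the fingers, y is the direction in which the jaws open and shut (so a half turn about z gives the same grasp; the last joint's range is limited). The gripper opens to 94 mm and grips with 3 to 60 N. Pads are 16 mm wide; open, the fingers measure 119 mm over their backs; the gripper's body (75 mm by 177 mm) begins 78 mm behind the grasp point.
Start: joints at [1.005, 0.245, 1.558, -0, 1.339, -0.174], TCP at [248.202, 600.757, 189.255] pointing down, gripper open.
Joint ranges: [-3.13, 3.13], [-1.02, 2.26], [0.13, 2.54], [-0.95, 4.09], [0.21, 2.88], [-2.74, 2.74]. Speed limits (rad/s): [2.57, 2.57, 3.14, 3.14, 3.14, 3.14].

### API

Orientations are given as a unit quaternion [x, y, z, w].
In Python, from workcell import * gives the robot as it stands. Calls block until the motion is done:
- movep(position, orientation): joint-space move of the TCP to a pose.
- move_linear(position, ori=None, speed=150, stop_force=None): straight line of the TCP; ori=None keeps the orientation; speed is the mean speed in mm/s. With stop_force (N) it stops when the force on the tool has changed by that much, and returns True; else False.
- movej(angles): joint-space move.
- gripper_open() and close_gripper(f_grip=None): open the fingers fully, or close them until they stop; f_grip is the grip in N (None keeps the last).
- dwell(seconds).
- ik(position, orientation): joint angles nearest the present ones, or None.
- read_camera(name): name is "scene" or "top" or "wrist"; returns a dict with "color" (384x512x3 uint8, red, green, blue), "fx", "fy", "cx", "cy" (pixels), "camera_from_world" (4x4, takes a point from world to camera coordinates); the wrist camera has in their place "mount" (4x4, takes a point from camera to tool coordinates, whose origin is the TCP and whose axes are the flange's). Camera axes: x right, y down, z forward; pixel columns grow to the right and rows downward; lengths in mm; the calibration is good to about 2 mm. A picture is of the moment at which its call begins: read the wrist's pose just before it. There is no depth.
A pose or a line that the arm cannot do raises Unreachable and nothing moves.
- finish_job(): hands the job in, once; it reports no verdict.
Readings, each from a call of its own:
- get_time(): time.
- get_joints(): joint angles.
- get_qd(): joint speeds.
- get_joint_efforts(): joint torques, N m.
- get_eef_pos(): TCP position.
- get_ee_rot(): TCP orientation.
- get_contact_force(): force on the tool from outside, world axes, zero at the start.
- get_ft_torque(): the same for the moment, N m.
- get_grip_width(): finger opening in mm.
Only numpy, scipy, OpenCV 4.12 (cv2) and the standard library are available. Lean on these libraries where they do the work, as an engineer would, in place of code of your own. Each camera call takes 0.05 s, during which the arm holds its last target.

## Working session

There is one attempt and no reset: what is moved stays moved. The work goes in short steps, each a Python script; the robot and the scene stay as the last script left them, time stands still between calls to the robot, and variables do not carry over. Pictures are saved under pics/ and viewed, and the job is handed in when it is done.

```bash
mkdir -p pics
python3 - <<'E'
from workcell import *
import cv2
for n in ["scene","top","wrist"]:
    c=read_camera(n); cv2.imwrite(f"pics/{n}0.png",cv2.cvtColor(c["color"],cv2.COLOR_RGB2BGR))
    print(n,c["fx"],c["fy"],c["cx"],c["cy"],c.get("camera_from_world",c.get("mount")))
print(get_time(),get_ee_rot())
E
```

```text
scene 365.3269928050852 365.3269928050852 255.5558997828144 194.39594760362982 [[ 7.04240341e-01  7.09945988e-01 -4.71558999e-03 -4.36307794e+02]
 [ 4.39258323e-01 -4.40927024e-01 -7.82710346e-01 -1.62223085e+02]
 [-5.57761300e-01  5.49144839e-01 -6.22368282e-01  1.36800642e+03]
 [ 0.00000000e+00  0.00000000e+00  0.00000000e+00  1.00000000e+00]]
top 379.3970841331064 379.3970841331064 253.59445781605012 195.0503847683984 [[ 1.50632270e-02 -9.99886541e-01 -6.88343747e-05  6.62699368e+01]
 [-9.96249908e-01 -1.50025752e-02 -8.52117559e-02  5.15454379e+02]
 [ 8.52010551e-02  1.35214026e-03 -9.96362862e-01  1.13344963e+03]
 [ 0.00000000e+00  0.00000000e+00  0.00000000e+00  1.00000000e+00]]
wrist 273.60917827881354 273.60917827881354 254.02659490315295 196.44154713362144 [[-1.45980988e-04 -9.72863170e-01 -2.31381136e-01  6.67085131e+01]
 [ 9.99999916e-01 -2.30470625e-04  3.38123534e-04 -9.31109419e-01]
 [-3.82274488e-04 -2.31381068e-01  9.72863123e-01 -1.94956483e+02]
 [ 0.00000000e+00  0.00000000e+00  0.00000000e+00  1.00000000e+00]]
0.15 [ 1.94647418e-01  9.80872985e-01 -7.08892836e-04 -2.59007963e-04]
```

View pics/scene0.png

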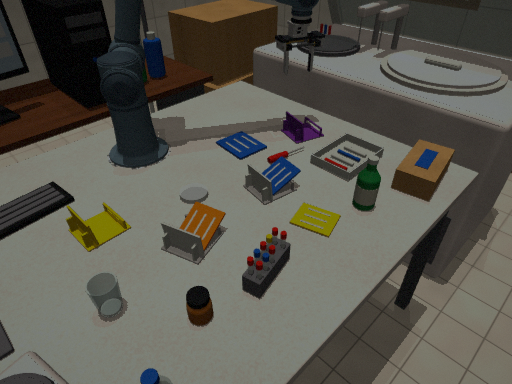

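View pics/top0.png

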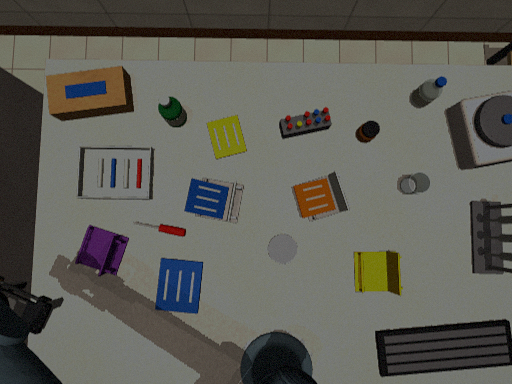

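View pics/wrist0.png

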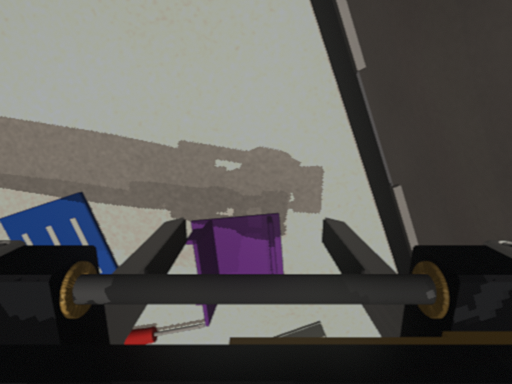

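Run:
```python
import cv2, numpy as np
a=cv2.imread("pics/scene0.png")[145:215,225:320]; b=cv2.imread("pics/top0.png")[165:235,170:255]
a=cv2.resize(a,None,fx=8,fy=8,interpolation=cv2.INTER_CUBIC);b=cv2.resize(b,None,fx=8,fy=8,interpolation=cv2.INTER_CUBIC)
cv2.imwrite("pics/ca.png",cv2.convertScaleAbs(a,alpha=1.5));cv2.imwrite("pics/cb.png",cv2.convertScaleAbs(b,alpha=1.5))
```

```text
(no output)
```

View pics/ca.png

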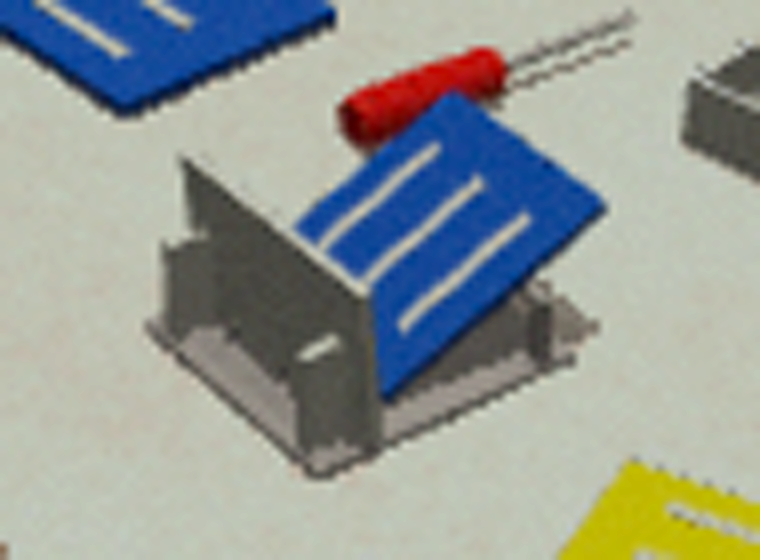

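View pics/cb.png

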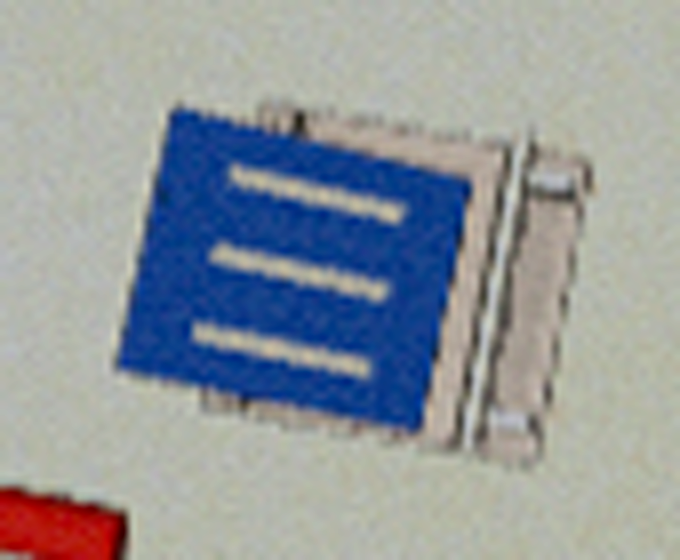

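```bash
cat > h.py <<'E'
import numpy as np
K={"scene":(365.327,255.556,194.396,np.array([[ 7.04240341e-01,7.09945988e-01,-4.71558999e-03,-4.36307794e+02],[ 4.39258323e-01,-4.40927024e-01,-7.82710346e-01,-1.62223085e+02],[-5.57761300e-01,5.49144839e-01,-6.22368282e-01,1.36800642e+03]])),
"top":(379.397,253.594,195.05,np.array([[ 1.50632270e-02,-9.99886541e-01,-6.88343747e-05,6.62699368e+01],[-9.96249908e-01,-1.50025752e-02,-8.52117559e-02,5.15454379e+02],[ 8.52010551e-02,1.35214026e-03,-9.96362862e-01,1.13344963e+03]]))}
def proj(n,p):
    f,cx,cy,M=K[n]; c=M[:,:3]@np.asarray(p,float)+M[:,3]; return np.array([f*c[0]/c[2]+cx,f*c[1]/c[2]+cy])
def px(n,u,v):
    o=(225,145) if n=="scene" else (170,165)
    return np.array([(u+.5)/8-.5+o[0],(v+.5)/8-.5+o[1]])
E
python3 - <<'E'
from h import *
from scipy.optimize import least_squares
# triangulate raised corners
def tri(a,b):
    r=least_squares(lambda p:np.r_[proj("scene",p)-px("scene",*a),proj("top",p)-px("top",*b)],[600,100,50]); return r.x,np.abs(r.fun).max()
# which raised corner: scene far-left(453,92): test both
for a,b in [((453,92),(118,370)),((605,208),(175,108)),((605,208),(118,370)),((185,160),(468,448)),((370,293),(530,135)),((380,397),(470,183)),((318,475),(590,158)),((150,325),(535,465))]:
    print(a,b,tri(a,b))
def st(q,p):
    x,y,t=q; c,s=np.cos(t),np.sin(t); return np.array([x+c*p[0]-s*p[1],y+s*p[0]+c*p[1],p[2]])
# fence along world x; stand +x ~ world +y ; y of stand ~ -x world
obs=[("top",590,158,(-33,-60,6)),("top",535,465,(-33,60,6)),("top",262,103,(97,-60,6)),("top",205,405,(97,60,6)),
("scene",150,325,(-33,60,6)),("scene",318,475,(-33,-60,6)),("scene",575,360,(97,-60,6)),
("top",530,135,(-8.6,-60,85)),("top",468,448,(-8.6,60,85)),("scene",185,160,(-8.6,60,85)),("scene",370,293,(-8.6,-60,85))]
r=least_squares(lambda q:np.concatenate([proj(n,st(q,p))-px(n,u,v) for n,u,v,p in obs]),[580,80,1.5])
print(r.x);print(r.fun.reshape(-1,2).round(2))
a=np.radians(25);d=np.array([np.cos(a),0,np.sin(a)]);k=np.array([-np.sin(a),0,np.cos(a)])
P=lambda q,u,v,w:st(q,0*d+u*d+np.array([0,v,6])+w*k)
po=[("top",175,108,120,-50,8),("top",118,370,120,50,8),("top",470,183,0,-50,8),("top",420,432,0,50,8),("scene",453,92,120,50,8),("scene",605,208,120,-50,8),("scene",380,397,0,-50,8)]
s=least_squares(lambda q:np.concatenate([proj(n,P(q,u,v,w))-px(n,a,b) for n,a,b,u,v,w in po]),r.x)
print(s.x);print(s.fun.reshape(-1,2).round(2))
t=r.x[2];dd=s.x[:2]-r.x[:2];print("plate in stand",dd@[np.cos(t),np.sin(t)],dd@[-np.sin(t),np.cos(t)],s.x[2]-t)
E
```

```text
(453, 92) (118, 370) (array([461.98832342, 276.88513829,  60.13399723]), np.float64(0.18198423077018333))
(605, 208) (175, 108) (array([559.46103682, 259.24610897,  57.44930108]), np.float64(0.17675767209732385))
(605, 208) (118, 370) (array([483.08994476, 308.60644067, -10.26625999]), np.float64(9.358883119779478))
(185, 160) (468, 448) (array([435.21826307, 147.07630835,  74.99517362]), np.float64(0.2447137055923463))
(370, 293) (530, 135) (array([550.46112614, 128.38257546,  78.8440263 ]), np.float64(1.0397974510209451))
(380, 397) (470, 183) (array([538.2497034 , 152.78480802,   9.47890394]), np.float64(0.19019911797124678))
(318, 475) (590, 158) (array([549.2643876 , 106.81432992,   3.43643973]), np.float64(0.15640097302514278))
(150, 325) (535, 465) (array([431.21157499, 127.15942237,   1.37879426]), np.float64(0.6910781589678834))
[495.74063264 146.4992604    1.41137555]
[[ 0.64 -0.34]
 [ 0.65 -0.45]
 [ 0.37 -0.7 ]
 [ 0.28 -0.31]
 [-1.55 -0.58]
 [-0.59 -0.19]
 [-0.24 -1.08]
 [-0.86 -2.05]
 [-0.56 -0.19]
 [-0.22 -2.68]
 [-0.2  -1.12]]
[491.195676   163.31183521   1.37982933]
[[ 0.2  -0.68]
 [-0.14 -0.21]
 [ 0.53 -0.7 ]
 [-0.1   0.07]
 [-0.24 -0.86]
 [-0.23 -1.31]
 [-0.34 -0.4 ]]
plate in stand 15.8778859895426 7.156258750837845 -0.03154622725145506
```

```bash
cat >> h.py <<'E'
S=np.array([495.6,148.5]);T=1.395
ex=np.array([np.cos(T),np.sin(T)]);ey=np.array([-ex[1],ex[0]])
def W(x,y,z): # finger front face at stand x, tip at z -> TCP
    p=S+ex*(x+8)+ey*y; return [p[0],p[1],z+22]
from scipy.spatial.transform import Rotation as R
def ori(sgn):
    y=np.r_[sgn*ey,0];z=np.array([0,0,-1.]);x=np.cross(y,z); return R.from_matrix(np.c_[x,y,z]).as_quat()
E
python3 - <<'E'
from h import *
from workcell import *
close_gripper(10)
for s in (1,-1): print(s,ik(W(140,5,120),ori(s)),ik(W(-5,5,110),ori(s)))
print(get_time(),get_grip_width())
E
```

```text
1 [ 3.28601322e-01  1.64347134e-01  1.74122509e+00 -4.44089210e-16
  1.23602043e+00 -2.63719501e+00] None
-1 [ 3.28601322e-01  1.64347134e-01  1.74122509e+00 -4.44089210e-16
  1.23602043e+00  5.04397648e-01] [ 7.99736887e-02 -1.38611160e-02  1.94995867e+00 -4.44089210e-16
  1.20549510e+00  2.55770016e-01]
1.5667 0.7525379583636098
```

Run:
```python
from h import *
from workcell import *
import cv2
q=ori(-1)
movep(W(150,5,120),q)
move_linear(W(150,5,39),speed=120)
for n in ("wrist","scene"):
    c=read_camera(n)["color"]
    if n=="scene": c=cv2.resize(c[120:230,200:340],None,fx=5,fy=5,interpolation=cv2.INTER_CUBIC)
    cv2.imwrite(f"pics/{n}1.png",cv2.convertScaleAbs(cv2.cvtColor(c,cv2.COLOR_RGB2BGR),alpha=1.4))
print(get_time(),get_eef_pos(),get_contact_force())
```

```text
3.9833 [519.21078377 305.30778471  62.25369283] [-0.15413258 -0.42171562  0.21246837]
```

View pics/wrist1.png

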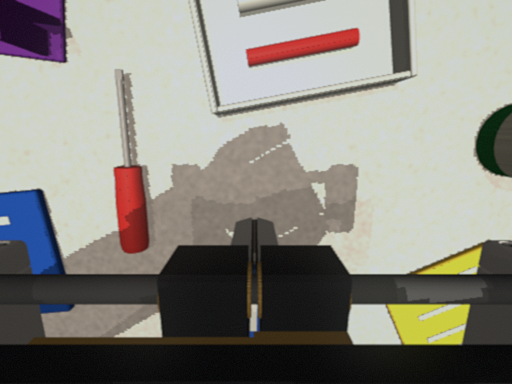

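View pics/scene1.png

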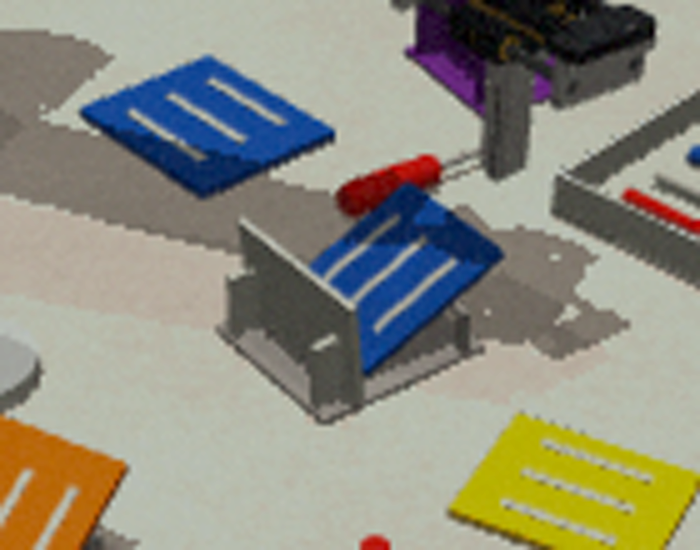

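The wrist view (finger at column 255) and the scene view both show the closed fingers just behind the middle of the raised edge, with nothing in between. I'll start the push.

```bash
cat > arc.py <<'E'
from h import *
from workcell import *
def arc(a,b,n,px,spd,sf):
    for th in np.radians(np.linspace(a,b,n)):
        r=move_linear(W(px+120*np.cos(th),5,6+120*np.sin(th)-18),speed=spd,stop_force=sf)
        print(round(np.degrees(th)),r,get_contact_force().round(1) if hasattr(get_contact_force(),'round') else get_contact_force(),round(get_time(),2))
        if r: return r
def shot(tag):
    import cv2
    c=read_camera("scene")["color"]
    c=cv2.resize(c[120:230,200:340],None,fx=5,fy=5,interpolation=cv2.INTER_CUBIC)
    cv2.imwrite(f"pics/{tag}.png",cv2.convertScaleAbs(cv2.cvtColor(c,cv2.COLOR_RGB2BGR),alpha=1.4))
E
python3 - <<'E'
from arc import *
arc(25,60,8,8,50,12)
shot("s2")
E
```

```text
25 False [-0.4  0.4  0.1] 4.8
30 False [-0.  -0.6  0.1] 5.16
35 False [-0.5 -0.  -0.9] 5.52
40 False [-1.  -0.1  0.1] 5.88
45 False [-0.5  0.1  0.8] 6.23
50 False [-0.4  0.5  0.9] 6.59
55 False [-0.4  0.4 -0.3] 6.95
60 False [0.1 0.1 0.6] 7.31
```

View pics/s2.png

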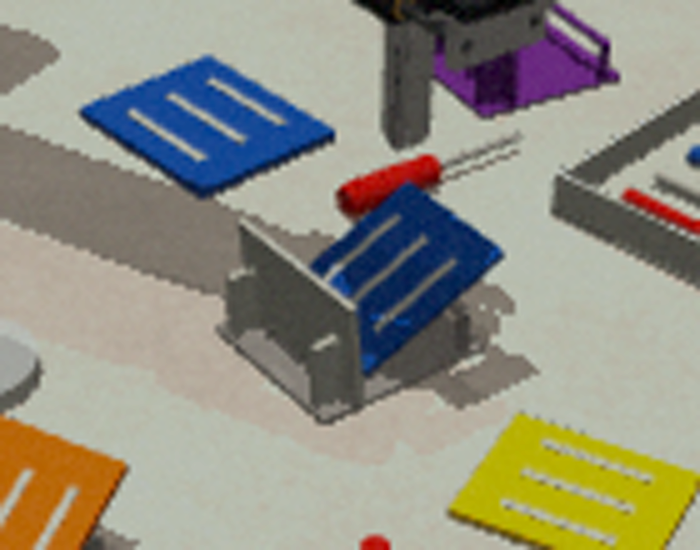

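Run:
```python
from arc import *
from workcell import *
for z in (0,22): print(proj("scene",[519.2,305.3,40.2+z]))
p=get_eef_pos();print(p,get_ee_rot());
for z in (0,22):print(proj("scene",p-np.array([0,0,22-z])))
import cv2
c=read_camera("top")["color"]
c=cv2.resize(c[150:240,150:260],None,fx=7,fy=6.6,interpolation=cv2.INTER_CUBIC)
cv2.imwrite("pics/t2.png",cv2.convertScaleAbs(cv2.cvtColor(c,cv2.COLOR_RGB2BGR),alpha=1.4))
```

```text
[299.2051219  164.40510231]
[299.66873542 158.85461458]
[504.03117434 224.11166924 114.0449157 ] [7.66524507e-01 6.42215045e-01 1.23879406e-04 2.92869558e-05]
[280.06337397 158.9984383 ]
[280.32471323 153.04967153]
```

View pics/t2.png

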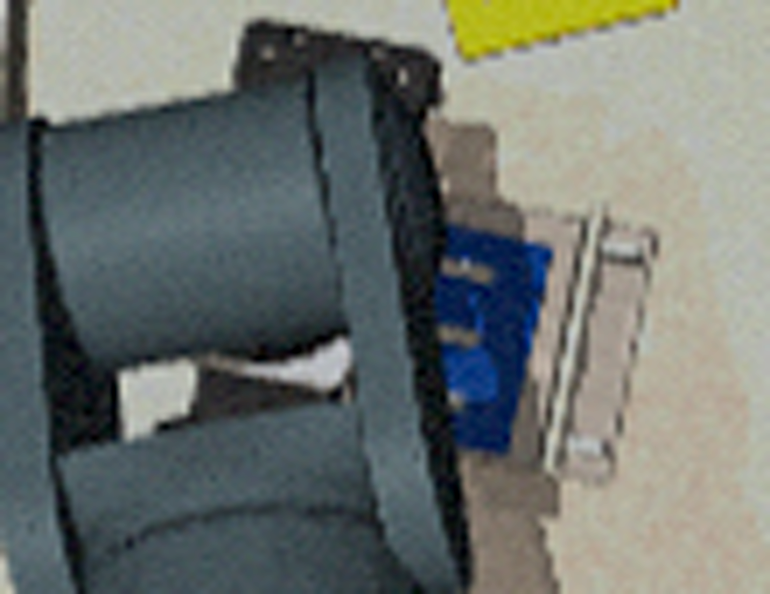

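The plate hasn't moved, because the fingertips passed above it. In the scene view they sit about 9 px (roughly 38 mm) higher than the stated 22 mm tip offset predicts: seen at (281,150), predicted (280,159). The wrist view agrees. I'll measure the offset by touching the bare table behind the plate.

Run:
```python
from arc import *
move_linear(W(160,5,95),speed=200)
move_linear(W(160,5,8),speed=150,stop_force=6)
r=move_linear(W(160,5,-45),speed=25,stop_force=4)
print(r,get_eef_pos(),get_contact_force(),get_time())
```

```text
True [520.01871323 314.79501492 -15.92256904] [ 0.01472893 -0.31149515  5.18934399] 10.375
```

The touch shows the fingertips are about 16 mm behind the reported TCP, so the 22 mm in the text is wrong by 38 mm. The images agree. I'll correct for it and push again.

```bash
sed -i 's/z+22\]/z-16]/' h.py
python3 - <<'E'
from arc import *
move_linear(W(150,5,39),speed=120)
arc(25,60,6,8,60,12)
shot("s3")
print(get_eef_pos())
E
```

```text
25 False [ 0.6  0.2 -0. ] 11.57
32 False [-0.7  4.   1.6] 11.96
39 False [-0.4  7.6  4.3] 12.35
46 False [1.7 1.4 0.5] 12.74
53 False [-0.1 -0.1  0.6] 13.13
60 False [ 0.1 -0.6  1. ] 13.53
[504.0512584  224.03734648  76.05016953]
```

View pics/s3.png

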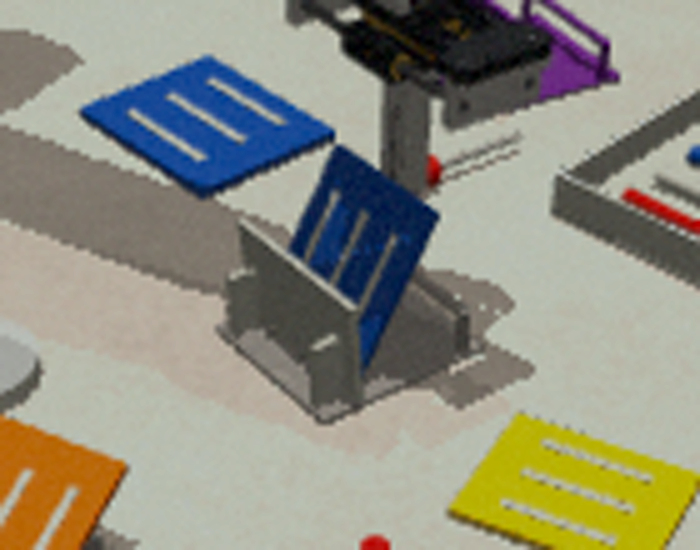

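The plate is now pivoting on its lower edge at about 60°. I'll carry on to upright.

Run:
```python
from arc import *
arc(66,90,5,8,50,12)
shot("s4")
```

```text
66 False [ 0.   1.  -0.1] 13.97
72 False [ 0.1  0.3 -0.2] 14.38
78 False [-0.2  0.2  0. ] 14.78
84 False [ 0.1 -0.2 -0.2] 15.18
90 False [0.2 0.4 0.7] 15.57
```

View pics/s4.png

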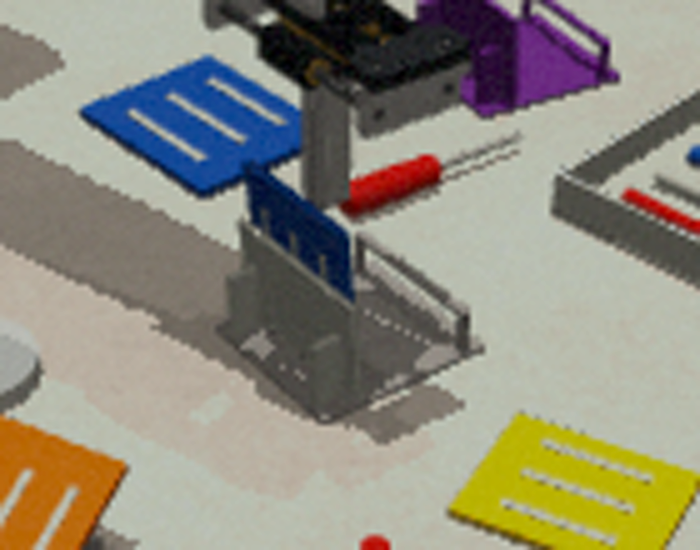

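Run:
```python
from arc import *
print(move_linear(W(-8,5,105),speed=25,stop_force=3),get_eef_pos(),get_contact_force())
move_linear(W(70,5,108),speed=100)
move_linear(W(150,5,180),speed=200)
movej([1.005,0.245,1.558,0,1.339,-0.174])
shot("s5")
import cv2
c=read_camera("top")["color"]
cv2.imwrite("pics/top5.png",cv2.cvtColor(c,cv2.COLOR_RGB2BGR))
c=cv2.resize(c[165:235,170:255],None,fx=8,fy=8,interpolation=cv2.INTER_CUBIC)
cv2.imwrite("pics/t5.png",cv2.convertScaleAbs(cv2.cvtColor(c,cv2.COLOR_RGB2BGR),alpha=1.5))
print(get_time())
a=cv2.imread("pics/top0.png")[150:235,280:360].astype(int);b=cv2.imread("pics/top5.png")[150:235,280:360].astype(int)
m=lambda i:np.argwhere((i[...,2]>120)&(i[...,0]<70)).mean(0)
print(m(a),m(b))
```

```text
False [490.70625039 149.26638086  89.03028042] [ 0.57891426 -0.4603723   0.88618776]
19.6417
[47.14785992 34.32490272] [47.54109589 34.25342466]
```

View pics/s5.png

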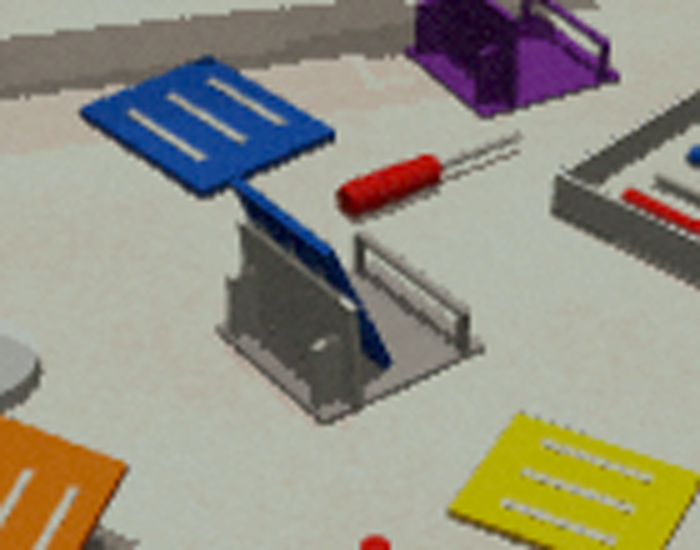

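View pics/t5.png

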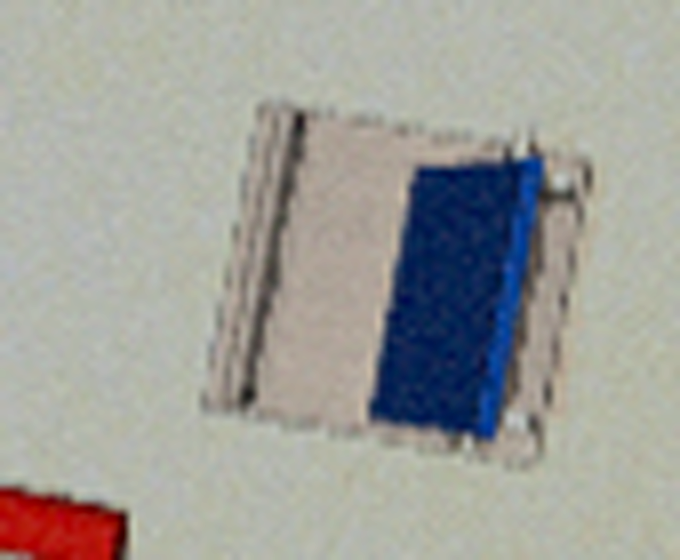

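The last nudge tilted the plate over the fence's top, and its foot slid out. I'll measure how far.

Run:
```python
from h import *
from scipy.optimize import least_squares
def inv(n,u,v,z):
    r=least_squares(lambda p:proj(n,[p[0],p[1],z])-px(n,u,v),[500,150]).x-S; return np.array([r@ex,r@ey])
for p in [(415,168),(372,415)]: print("foot",inv("top",*p,6))
for p in [(525,160),(480,435),(543,158),(493,438)]: print("top",inv("top",*p,120))
for p in [(262,103),(205,405),(590,158),(535,465)]: print("base",inv("top",*p,6))
```

```text
foot [ 33.51183918 -42.93140873]
foot [30.94938868 53.76888   ]
top [-15.58541012 -42.41732154]
top [-18.84966033  54.56387447]
top [-21.61953183 -44.29859467]
top [-23.47326829  54.7271074 ]
base [ 96.71222632 -56.52439178]
base [94.71243531 62.1796341 ]
base [-32.20368592 -59.59149225]
base [-34.23372947  60.68634867]
```

The foot is at x≈32 mm (limit 25) with a lean of about 24°. I'll push the foot back towards the fence with the tool tilted 25°, so the gripper body stays clear of the plate.

```bash
cat >> h.py <<'E'
A=np.radians(25)
def tilt():
    tz=np.r_[-np.sin(A)*ex,-np.cos(A)];tx=np.r_[np.cos(A)*ex,-np.sin(A)];ty=np.cross(tz,tx)
    return tz,R.from_matrix(np.c_[tx,ty,tz]).as_quat()
def V(x,y,back=0,zl=10.): # front corner of tip at stand x
    tz,_=tilt(); c=S+ex*(x+8*np.cos(A))+ey*y
    return list(np.r_[c,zl+8*np.sin(A)]+(16-back)*tz)
E
python3 - <<'E'
from h import *
from workcell import *
q=tilt()[1]
for a in [(43,5,170),(43,5),(11,5),(50,5,120)]: print(ik(V(*a),q))
E
```

```text
[ 0.45528308  0.32285906  1.58420566 -0.34895062  1.507088    0.7017393 ]
[ 0.35898021  0.43264297  1.76497901 -0.39986353  1.20555074  0.72871709]
[ 0.31145327  0.39385894  1.81937461 -0.41648774  1.17603077  0.69756303]
[ 0.43742885  0.35279877  1.6358594  -0.35685889  1.42478505  0.71442412]
```

Run:
```python
from arc import *
q=tilt()[1]
movep(V(43,5,170),q)
print(move_linear(V(43,5),speed=120,stop_force=6),get_time())
print(move_linear(V(20,5),speed=30,stop_force=10),get_contact_force(),get_time())
shot("s6")
```

```text
False 22.7583
False [ 0.18802672  0.79728986 -0.60652933] 23.675
```

View pics/s6.png

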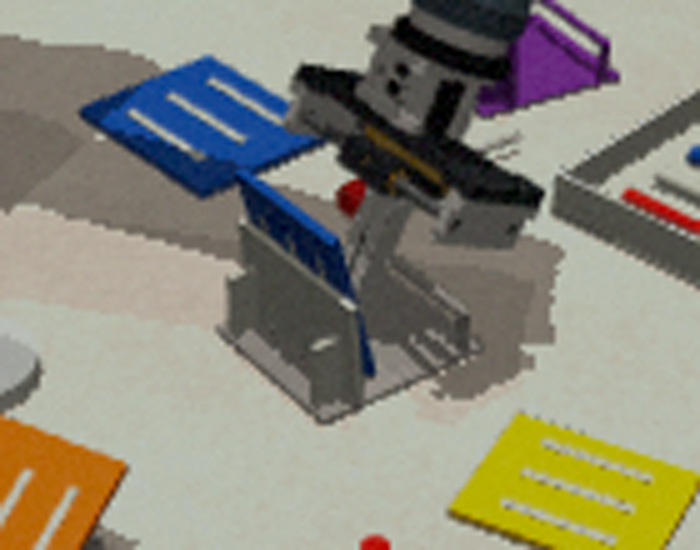

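Run:
```python
from arc import *
q=tilt()[1]
print(move_linear(V(11,5),speed=20,stop_force=8),get_contact_force(),get_eef_pos()-np.array(V(11,5)),get_time())
move_linear(V(40,5),speed=60)
move_linear(V(43,5,170),speed=150)
movej([1.005,0.245,1.558,0,1.339,-0.174])
shot("s7")
import cv2
c=read_camera("top")["color"]
c=cv2.resize(c[165:235,170:255],None,fx=8,fy=8,interpolation=cv2.INTER_CUBIC)
cv2.imwrite("pics/t7.png",cv2.convertScaleAbs(cv2.cvtColor(c,cv2.COLOR_RGB2BGR),alpha=1.5))
print(get_time())
```

```text
False [0.5645521  0.74082196 0.31494567] [-0.0513699  -0.18529836  0.04770827] 24.325
27.9
```

View pics/s7.png

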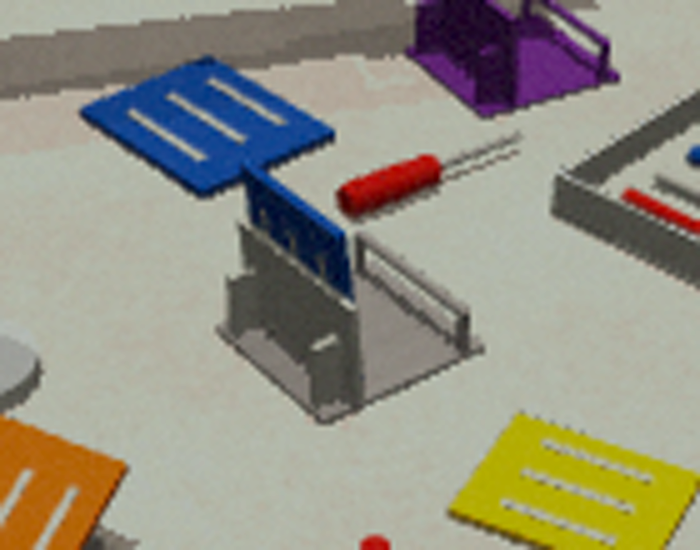

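View pics/t7.png

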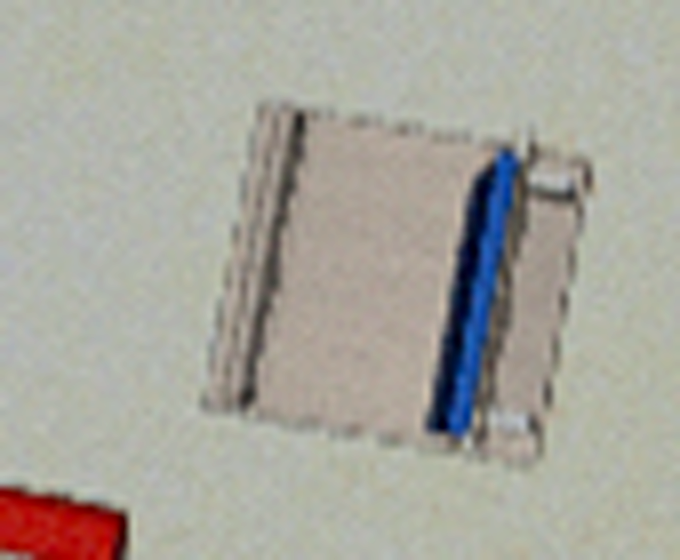

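The plate is upright against the fence: in the top view its foot runs from (472,185) to (432,430), about 10 mm from the fence, and parallel to it. The arm is well clear, so I'm handing in.

Run:
```python
from h import *
from scipy.optimize import least_squares
def inv(n,u,v,z):
    r=least_squares(lambda p:proj(n,[p[0],p[1],z])-px(n,u,v),[500,150]).x-S; return (r@ex,r@ey)
print([inv("top",*p) for p in [(470,190,6),(430,430,6),(497,150,125),(452,435,125)]])
from workcell import *
finish_job()
```

```text
[(np.float64(10.953154192656081), np.float64(-38.577811031487435)), (np.float64(7.944535998799991), np.float64(55.183319129127604)), (np.float64(-5.7007218923591445), np.float64(-43.49102092554234)), (np.float64(-9.703269207722414), np.float64(56.44532782167174))]
the job is handed in; nothing more can be done
```

The blue plate now stands upright on its lower edge, leaning against its stand's white fence. I handed the job in at about 28 s, and no verdict was reported.

**Last checks (top and scene views):**

| Check | Measured | Limit |
|---|---|---|
| Lower edge from the fence | about 8–11 mm | 25 mm |
| Lean from vertical | about 8° | 16° |
| Out of parallel with the fence | about 2° | 11° |
| Off-centre along the fence | about 6 mm | 25 mm |

The orange plate's centre moved about 0.4 px (about 1 mm) between the first top view and one taken after the plate was up, before the foot correction. I didn't measure it again, but it still lay on its stand as before in the last scene view, and the arm was clear of everything.

**What went wrong or disagreed:**
- **Fingertip position:** the text puts the tips 22 mm ahead of the TCP, but a touch on the table showed them about 16 mm behind it. My first push therefore passed over the plate without touching it. I corrected for this and pushed again.
- **Extra nudge:** after the plate was upright, I nudged its top, which made its foot slide out to about 32 mm with a lean of about 24°. I pushed the foot back in with the tool tilted.
- **Camera fit:** the fence top came out at about 75–79 mm in the images, against the 82 mm given. Single-point residuals reached about 2.7 px.

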